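# Bring the flux bottle round to the front of the tool carousel

## Task

The flux bottle, the one with the pointed nozzle, is needed next: with the fingertips push the rim of the tool carousel round until the bottle stands squarely at the front, behind the middle of the pencil trough, and leave the carousel standing still there. Turn it by the wooden rim only: do not touch, lift or tip anything that stands in it, nor its dividers, and leave the other things on the bench where they are.

Things in the scene. Friction and masses are not known exactly. Their poses are not given: they have to be found in the camera images.
- base: fixed dark wooden base board of the carousel, 400 x 300 mm, top 22 mm above the bench. Origin on the bench right under the tray's turning axis; z up; its -x axis points to the carousel's front, the side turned to the robot within about 20 degrees. It carries the bearing, and the pencil trough along its front edge
- trough_mid (a point): middle of the open pencil trough, 217 mm straight in front of the turning axis, on the trough's floor 22 mm above the bench. The trough is 300 mm long, lies from 185 to 250 mm in front of the axis, and its walls end 38 mm above the bench
- carousel: round wooden tray, turning either way without stops about the vertical axis over the base's origin; about 2 N at the rim turns it, and let go it stops within a few degrees. 22 mm thick, underside 34 and top 56 mm above the bench, 12 mm clear of the base board below. Origin on the axis at the underside. Edge shape: see notch
- notch (a point): middle of a finger notch, on the tray's -x side, 156 mm from the axis, at mid thickness. The rim has six such notches, every 60 degrees (floor 142 mm from the axis, 60 mm wide; 85 mm wide at 156 mm), and between them six round lobes (44 mm radius about points 130 mm from the axis, out to 174 mm). A closed pair of fingers let down into a notch can push a lobe sideways
- insert: hexagonal plywood fence with six radial dividers, fixed on the tray and turning with it: walls 30 mm high (top 86 mm above the bench), flats 94 mm and corners 109 mm from the axis, corners towards the lobes; it makes six bays, each behind one notch. Origin on the axis at the tray's top. Not to be touched.
- flux: the flux bottle: white plastic squeeze bottle, 50 mm in diameter, shoulder at 80 mm, with a pointed nozzle up to 138 mm; the only thing in the carousel with a pointed nozzle. It stands in the bay at the tray's -x side, 60 mm from the axis (a few mm of play), on the tray 56 mm above the bench; free to tip; origin: centre of its underside, z up
- jar: white plastic jar with flat screw lid, 50 mm in diameter, 84 mm tall; free to tip, stands by its own weight in one bay of the carousel; origin: centre of its underside, z up
- spool: low spool of solder wire standing on its flange, 51 mm in diameter, 40 mm tall, hole in the middle; free to tip, stands by its own weight in one bay of the carousel; origin: centre of its underside, z up
- scissors_pot: tin pot 50 mm in diameter, 85 mm tall, with two pairs of scissors, loops up to 135 mm; free to tip, stands by its own weight in one bay of the carousel; origin: centre of its underside, z up
- brush_pot: tin pot 50 mm in diameter, 80 mm tall, with four brushes, bristles up to 142 mm; free to tip, stands by its own weight in one bay of the carousel; origin: centre of its underside, z up
- pencil_pot: tin pot 50 mm in diameter, 75 mm tall, with five pencils up to 125 mm; free to tip, stands by its own weight in one bay of the carousel; origin: centre of its underside, z up
- cutter: brass-handled glass cutter, 125 x 13 x 12 mm, lying lengthwise in the pencil trough; origin: underside, near the middle. Leave alone
- oil_tin: rectangular metal tin with screw cap, 45 x 70 mm, 101 mm tall, on the bench beside the carousel, 270 to 320 mm from its axis, level with the axis within 40 mm; origin: centre of its underside. Leave alone
- nugget_bowl: white bowl of glass nuggets, 92 mm in diameter, 36 mm tall, on the bench at the other side of the carousel in the same way; origin: centre of its underside. Leave alone

How it is judged:
On the way:
1. the fingers push on the rim of the tray (contact force between the fingers and carousel above 0.3 N), for 0.1 s.
At the end, for the whole second after the job is handed in: The flux bottle is at least 40 mm in front of the axis and within 15 mm (14 degrees) sideways of the line to the middle of the trough; the tray is still; everything in the carousel stands upright in its bay; cutter, tin and bowl are within 30 mm of where they were (x of flux in the frame of base below -0.04 m and y of flux in the frame of base between -0.015 and 0.015 m and angular speed of carousel below 0.05 rad/s and angle between each of flux, jar, spool, scissors_pot, brush_pot, pencil_pot's own z axis and vertical below 0.15 rad and horizontal distance between each of flux, jar, spool, scissors_pot, brush_pot, pencil_pot and carousel below 0.08 m and z of flux in the frame of carousel between 0.012 and 0.032 m and z of jar in the frame of carousel between 0.012 and 0.032 m and z of spool in the frame of carousel between 0.012 and 0.032 m and z of scissors_pot in the frame of carousel between 0.012 and 0.032 m and z of brush_pot in the frame of carousel between 0.012 and 0.032 m and z of pencil_pot in the frame of carousel between 0.012 and 0.032 m and distance of each of cutter, oil_tin, nugget_bowl from where it was at the start of the episode below 0.03 m and angle between each of oil_tin, nugget_bowl's own z axis and vertical below 0.2 rad); the robot touches nothing.
It fails at once if the tray is pushed with the arm or the gripper's body instead of the fingers (contact force between the arm and carousel above 3 N).
It fails at once if the robot touches something standing in the carousel, or its dividers (contact force between any of the fingers, the arm and flux above 1 N or contact force between any of the fingers, the arm and jar above 1 N or contact force between any of the fingers, the arm and spool above 1 N or contact force between any of the fingers, the arm and scissors_pot above 1 N or contact force between any of the fingers, the arm and brush_pot above 1 N or contact force between any of the fingers, the arm and pencil_pot above 1 N or contact force between any of the fingers, the arm and insert above 1 N).
It fails at once if something in the carousel is lifted, tipped or thrown out (z of any of flux, jar, spool, scissors_pot, brush_pot, pencil_pot in the frame of carousel above 0.04 m or angle between any of flux, jar, spool, scissors_pot, brush_pot, pencil_pot's own z axis and vertical above 0.4 rad or horizontal distance between any of flux, jar, spool, scissors_pot, brush_pot, pencil_pot and carousel above 0.11 m).
It fails at once if the cutter, the oil tin or the nugget bowl is pushed away (distance of any of cutter, oil_tin, nugget_bowl from where it was at the start of the episode above 0.03 m).
It also fails if it takes over 72 s, if anything falls off the work surface, if the arm or the gripper's body presses on something with over 40 N, if the wrist force passes 120 N, or if a joint passes its speed limit or range.

## Robot

A 7-joint arm with a two-finger parallel gripper is mounted at the origin on the work surface. World frame = base frame: x ahead of the robot, y to its left, z up, the work surface at z = 0. Lengths are in m, angles in rad, forces in N, time in s.
With the tool pointing down it reaches from about 0.35 to 0.9 m from the base axis. Payload 8.1 kg.
Tool frame: the origin (TCP) lies on the centre line of the jaws, within the pads' length; the fingertips stand 22 mm ahead of it and the grasp point (between the pads) lies 3 mm ahead of it; z points along the fingers, y is the direction in which the jaws open and shut (so a half turn about z gives the same grasp; the last joint's range is limited). The gripper opens to 92 mm and grips with 3 to 60 N. Pads are 19 mm wide; open, the fingers measure 130 mm over their backs; the gripper's body (75 mm by 190 mm) begins 47 mm behind the grasp point.
Start: joints at [1.018, 0.434, 0.025, 1.573, -0.012, 1.134, -0.075], TCP at [0.272, -0.563, 0.249] pointing down, gripper open.
Joint ranges: [-2.62, 2.62], [-0.44, 2.09], [-1.27, 1.32], [0.08, 2.57], [-1.32, 4.46], [0.12, 2], [-2.74, 2.74]. Speed limits (rad/s): [2.22, 2.22, 3.01, 3.01, 3.14, 3.14, 3.14].

## Interface

Orientations are given as a rotation vector (axis times angle).
In Python, from cell import arm gives the robot as it stands.
- The arm moves only by the shell command python3 -m pendant 'ROWS' [FORCE]. ROWS is JSON, a list that holds one entry, the list of rows, each a list of 7 numbers: the shift along the tool's x, y, z in units of 0.04 m (1.0 is 0.04 m), then the turn, a rotation vector about the tool's x, y, z in units of 0.08 rad (1.0 is 0.08 rad), then the closure, from 0 (fully open) to 1 (shut). In form: [[[tx, ty, tz, ax, ay, az, fingers], ...]]. A call has 1 to 20 rows; each row shifts and turns the commanded pose from where the row before left it, along the tool's axes as they then stand; what a row does not reach is not made up. A row lasts 1/12 s, in which the tool goes at most 41.7 mm and 7.16 degrees, less where a joint would pass 70% of its speed; a pose out of reach is approached as far as the arm can. A call with a number of a shift or a turn outside -1 to 1 is refused whole. A call with a gripper value outside its range is refused whole. The fingers move at their own pace and stop on an object; FORCE is the grip in N (left out, the last holds). Time passes only in rows, so rows that do not move let the fingers close. It gives the time, the measured TCP pose, the force and the opening at its end, in the units of the state.
- arm.observe(): the state, without advancing time (a new reading comes with each control period).
- arm.get_image(name): name is "scene" or "top" or "wrist"; returns a dict with "img" (480x640x3 uint8, red, green, blue), "z_map" (480x640 float32, m along the optical axis (not along the pixel's ray), 0 where there is no reading), "K" (3x3 intrinsics, pixels), "k1" (the pictures are not rectified: a ray, as slopes to the right and down, at radius r is drawn at 1 + k1 r^2 times it, then the intrinsics apply), "R" (3x3) and "t" (3): a world point X has camera coordinates R X + t. Camera axes: x right, y down, z forward; pixel columns grow to the right and rows downward; lengths in m; the calibration is good to about 2 mm. A picture is of the moment at which its call begins.
- arm.sign_off(): hands the job in, once; it reports no verdict.
The state is a dict: "clock": time; "joints": joint angles; "dq": joint speeds; "joint_efforts": joint torques, N m; "position": TCP position; "ee_rot": TCP orientation; "force": force on the tool from outside, world axes, zero at the start; "ft_torque": the same for the moment, N m; "width": opening from 0.0 (shut) to 1.0 (fully open).
Only numpy, scipy, OpenCV 4.12 (cv2) and the standard library are available. Lean on these libraries where they do the work, as an engineer would, in place of code of your own. Each camera call takes 0.05 s, during which the arm holds its last target.

## Working session

There is one attempt and no reset: what is moved stays moved. The work goes in short steps, Python scripts to look and compute and a shell command to move; the robot and the scene stay as the last step left them, time stands still between calls to the robot, and variables do not carry over. Pictures are saved under pics/ and viewed, and the job is handed in when it is done.

```bash
ls; mkdir -p pics; python3 - <<'E'
from cell import arm
import cv2
s=arm.observe(); print({k:s[k] for k in ('clock','position','ee_rot','force','width')})
for n in ('scene','top'):
    d=arm.get_image(n); cv2.imwrite(f'pics/{n}0.png',d['img'][:,:,::-1]); print(n,d['K'],d['k1'],d['R'],d['t'])
E
```

```text
pics
{'clock': 0.0, 'position': array([ 0.27146994, -0.56244981,  0.24795687]), 'ee_rot': array([-3.06107849e+00, -7.00117317e-01,  7.62377896e-04]), 'force': array([ 0.34470546, -0.09112657,  0.02191566]), 'width': 1.0026776415386462}
scene [[595.01030924   0.         313.22055247]
 [  0.         595.01030924 241.7528136 ]
 [  0.           0.           1.        ]] -0.13511391613767776 [[ 0.56644753  0.82394246 -0.01600058]
 [ 0.53275451 -0.38093545 -0.75568566]
 [-0.62873669  0.4195319  -0.65473901]] [-0.36438533 -0.23215761  1.53206782]
top [[523.56367959   0.         310.09504134]
 [  0.         523.56367959 229.98143939]
 [  0.           0.           1.        ]] 0.035178785763101725 [[-0.01028451 -0.99978162 -0.0181919 ]
 [-0.98271649  0.01346841 -0.18462641]
 [ 0.18483111  0.01597868 -0.98264039]] [0.05889334 0.56344562 1.19271904]
```

View pics/scene0.png

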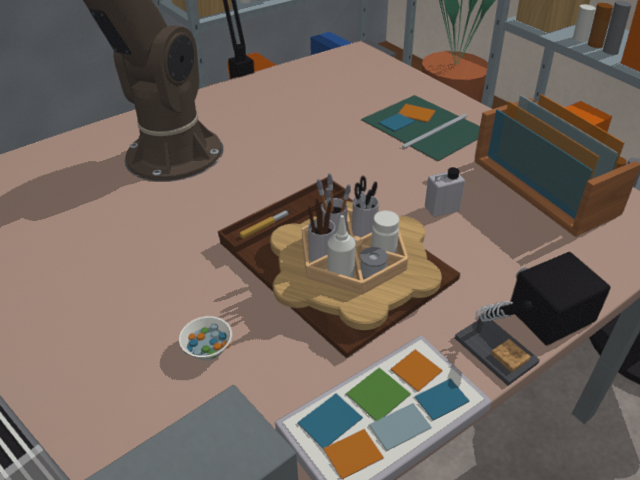

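View pics/top0.png

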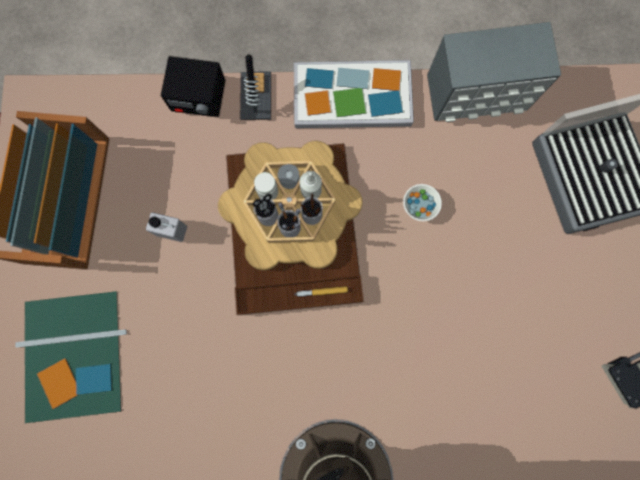

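The flux bottle with its pointed nozzle is at about (341,250) in the scene view and (311,182) in the top view. That is the back-right bay, roughly 120° from the front. I'll enlarge the crop and measure it.

```bash
cat > h.py <<'E'
from cell import arm
import numpy as np, cv2
def ray_to_z(d,u,v,z):
    K,k1,R,t=d['K'],d['k1'],np.array(d['R']),np.array(d['t'])
    n=cv2.undistortPoints(np.array([[[u,v]]],float),K,np.array([k1,0,0,0.]))[0,0]
    C=-R.T@t; r=R.T@np.array([n[0],n[1],1]); s=(z-C[2])/r[2]; return C+s*r
def proj(d,X):
    R=np.array(d['R']);p,_=cv2.projectPoints(np.array(X,float).reshape(-1,1,3),cv2.Rodrigues(R)[0],np.array(d['t'],float),d['K'],np.array([d['k1'],0,0,0.]));return p[:,0]
def crop(d,x0,y0,x1,y1,f,name):
    im=cv2.resize(d['img'][y0:y1,x0:x1,::-1],None,fx=f,fy=f,interpolation=cv2.INTER_CUBIC); cv2.imwrite('pics/'+name,im)
E
python3 - <<'E'
from h import *
d=arm.get_image('top'); crop(d,215,135,375,315,4-0.7,'topc1.png')
E
```

```text
(no output)
```

View pics/topc1.png

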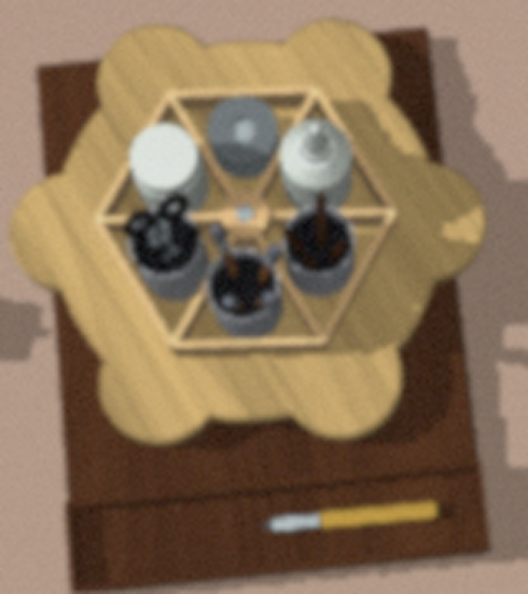

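```bash
python3 - <<'E'
from h import *
d=arm.get_image('top')
P=lambda u,v,z: ray_to_z(d,215+u/3.3,135+v/3.3,z)
TL,TR=P(40,67,.022),P(427,28,.022);BR,BL=P(488,549,.038),P(75,590,.038)
print('board',TL,TR,BR,BL,np.linalg.norm(TL-TR),np.linalg.norm(BL-BR))
bc=((TL+BL)/2,(TR+BR)/2)
f=(BL+BR-TL-TR)[:2]; fa=np.arctan2(f[1],f[0]); 
w=(BR-BL)[:2];print('front dir deg',np.degrees(fa),'from edge',np.degrees(np.arctan2(w[1],w[0]))-90, np.degrees(np.arctan2(*(TR-TL)[:2][::-1]))-90)
C=np.array([P(*p,.086) for p in [(170,93),(318,91),(394,213),(324,343),(177,348),(101,217)]])
c=C.mean(0);print('axis',c,np.linalg.norm(C-c,axis=1),np.degrees(np.arctan2(C[:,1]-c[1],C[:,0]-c[0])))
lob=np.array([P(*p,.056) for p in [(483,225),(12,230)]]);print(lob,np.linalg.norm(lob[:,:2]-c[:2],axis=1))
n=P(318,128,.194);print('nozzle',n,n-c,np.degrees(np.arctan2(n[1]-c[1],n[0]-c[0])))
q=c[:2]+.25*f/np.linalg.norm(f); print('front edge from axis',np.dot((BL+BR)[:2]/2-c[:2],f)/np.linalg.norm(f), 'lat',(BL+BR)[:2]/2-q)
for nm,p in dict(cutL=(270,523,.034),cutR=(437,510,.034)).items(): print(nm,P(*p))
# tin and bowl
for u,v,z in [(165,227,.101),(422,203,.036)]: print(ray_to_z(d,u,v,z))
E
```

```text
board [0.76352871 0.25898096 0.022     ] [ 0.7898089  -0.03578719  0.022     ] [ 0.39516261 -0.06948492  0.038     ] [0.36969089 0.22382043 0.038     ] 0.29593733941553146 0.29440930485482614
front dir deg -175.0090259395011 from edge -175.0366753064455 -174.90523923192129
axis [0.62861978 0.09811583 0.086     ] [0.10736851 0.10515862 0.10408432 0.10624931 0.10624133 0.10392407] [  30.99203095  -29.13246305  -89.49578218 -149.8156316   152.23614275
   89.42586118]
[[ 0.62706764 -0.07118083  0.056     ]
 [ 0.62830578  0.27099902  0.056     ]] [0.16930377 0.17288348]
nozzle [0.66034115 0.04585838 0.194     ] [ 0.03172137 -0.05225745  0.108     ] -58.74136904570356
front edge from axis 0.24708202031594714 lat [0.00285908 0.00080163]
cutL [0.4154869  0.08538397 0.034     ]
cutR [ 0.42338287 -0.03422831  0.034     ]
[0.56660524 0.38417533 0.101     ]
[ 0.63008814 -0.21934024  0.036     ]
```

Axis is at about (0.629, 0.098) and the front direction is about -175°. The flux bay is at about -59.4°, so the tray has to turn about 115.6° clockwise. One stroke in the flux bay's own notch can do it. First I'll turn the tool so the jaw axis is tangential and close the fingers (20.7 units of -z turn).

```bash
python3 -m pendant '[[[0,0,-0.5,0,0,-1,1],[0,0,-0.5,0,0,-1,1],[0,0,0,0,0,-1,1],[0,0,0,0,0,-1,1],[0,0,0,0,0,-1,1],[0,0,0,0,0,-1,1],[0,0,0,0,0,-1,1],[0,0,0,0,0,-1,1],[0,0,0,0,0,-1,1],[0,0,0,0,0,-1,1],[0,0,0,0,0,-1,1],[0,0,0,0,0,-1,1],[0,0,0,0,0,-1,1],[0,0,0,0,0,-1,1],[0,0,0,0,0,-1,1],[0,0,0,0,0,-1,1],[0,0,0,0,0,-1,1],[0,0,0,0,0,-1,1],[0,0,0,0,0,-1,1],[0,0,0,0,0,-1,1]]]' 10
cat > plan.py <<'E'
from h import *
from scipy.spatial.transform import Rotation as Ro
AX=np.array([0.629,0.098])
def to(phi,r,z,yaw=None):
    """tool-frame shift to carousel polar pos; remaining turn about tool z (units)"""
    s=arm.observe();R=Ro.from_rotvec(s['ee_rot']).as_matrix();p=np.array(s['position'])
    a=np.radians(phi);g=np.array([*(AX+r*np.array([np.cos(a),np.sin(a)])),z])
    yd=np.degrees(np.arctan2(R[1,1],R[0,1])); want=phi+90
    e=(want-yd+180)%360-180
    v=p[:2]-AX
    print('t',s['clock'],'pos',p.round(4),'polar',np.degrees(np.arctan2(v[1],v[0])).round(2),np.hypot(*v).round(4),'yaw y',yd.round(2),'tilt',np.degrees(np.arccos(-R[2,2])).round(2),'F',np.round(s['force'],2),'j',np.round(s['joints'],2),'w',round(s['width'],3))
    print('goal',g.round(4),'shift units',(R.T@(g-p)/.04).round(3),'z turn units',round(-np.radians(e)/.08,2))
E
python3 -c "
from plan import *
to(-59.4,.158,.27)"
```

```text
clock: 1.87
position: [0.2716, -0.5628, 0.2885]
ee_rot: [-1.626, -2.688, -0.0]
force: [0.2, 0.3, 0.8]
width: 0.007
t 1.8667 pos [ 0.2716 -0.5628  0.2885] polar -118.41 0.7512 yaw y 27.66 tilt 0.03 F [0.21 0.32 0.78] j [ 1.25  0.43 -0.31  1.49  0.14  1.24  1.4 ] w 0.007
goal [ 0.7094 -0.038   0.27  ] shift units [ 6.538 15.786  0.464] z turn units -0.64
```

```bash
python3 -m pendant '[[[0.3,0.75,0,0,0,-0.64,1],[0.3,0.75,0,0,0,0,1],[0.3,0.75,0,0,0,0,1],[0.3,0.75,0,0,0,0,1],[0.3,0.75,0,0,0,0,1],[0.3,0.75,0,0,0,0,1],[0.3,0.75,0,0,0,0,1],[0.3,0.75,0,0,0,0,1],[0.3,0.75,0,0,0,0,1],[0.3,0.75,0,0,0,0,1],[0.3,0.75,0,0,0,0,1],[0.3,0.75,0,0,0,0,1],[0.3,0.75,0,0,0,0,1],[0.3,0.75,0,0,0,0,1],[0.3,0.75,0,0,0,0,1],[0.3,0.75,0,0,0,0,1],[0.3,0.75,0,0,0,0,1],[0.3,0.75,0,0,0,0,1],[0.3,0.75,0,0,0,0,1],[0,0,0,0,0,0,1]]]' 
python3 -c "
from plan import *
to(-59.4,.158,.27)"
```

```text
clock: 3.53
position: [0.6519, -0.0712, 0.2882]
ee_rot: [-1.55, -2.73, -0.007]
force: [-0.7, 0.1, -0.4]
width: 0.007
t 3.5333 pos [ 0.6519 -0.0712  0.2882] polar -82.31 0.1707 yaw y 30.83 tilt 0.28 F [-0.65  0.06 -0.35] j [ 0.34  0.51 -0.49  1.4   0.24  1.29  0.37] w 0.007
goal [ 0.7094 -0.038   0.27  ] shift units [-0.027  1.66   0.459] z turn units 0.05
```

```bash
python3 -m pendant '[[[0,0.55,0,0,0,0,1],[0,0.55,0.2,0,0,0,1],[0,0.56,0.26,0,0,0,1],[0,0,0,0,0,0,1],[0,0,0,0,0,0,1]]]' 
python3 -c "
from plan import *
to(-59.4,.157,.062)
for n in ('scene','wrist','top'):
    d=arm.get_image(n); cv2.imwrite('pics/%s2.png'%n,d['img'][:,:,::-1])
    print(n,proj(d,[[.7089,-.0371,.24],[.7089,-.0371,.05]]))
"
```

```text
clock: 3.95
position: [0.7066, -0.0445, 0.2688]
ee_rot: [-1.559, -2.725, 0.001]
force: [-0.4, -0.5, 0.3]
width: -0.0
t 3.95 pos [ 0.7066 -0.0445  0.2688] polar -61.42 0.1623 yaw y 30.46 tilt 0.14 F [-0.35 -0.51  0.28] j [ 0.25  0.61 -0.47  1.28  0.27  1.32  0.32] w -0.0
goal [ 0.7089 -0.0371  0.062 ] shift units [0.122 0.152 5.169] z turn units -0.03
scene [[315.01844489 227.60906516]
 [316.53948614 311.4725674 ]]
wrist [[327.09349814 285.01543812]
 [321.41482945 211.70510714]]
top [[350.74759706 144.1664674 ]
 [346.19259462 171.20673173]]
```

View pics/scene2.png

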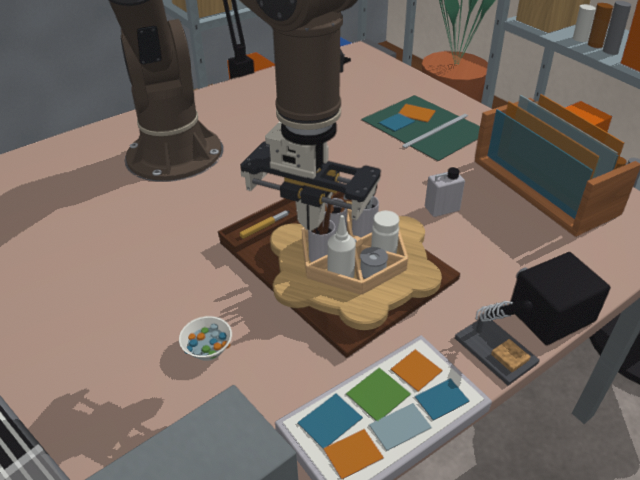

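View pics/wrist2.png

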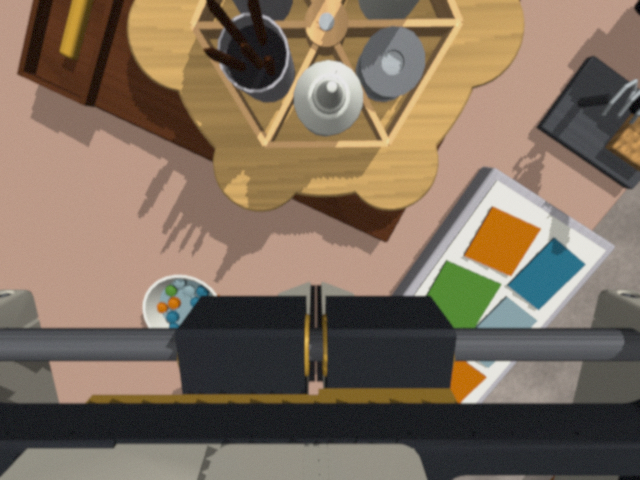

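View pics/top2.png

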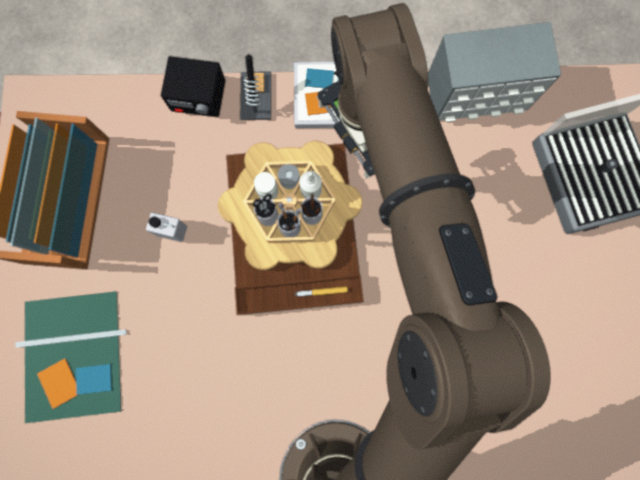

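The scene view shows the closed fingers above the tray's right-back side. The wrist view shows the flux nozzle at (330,92) and its notch centred at about (325,195), in line with the jaws and clear of them. I'll check the settled pose and where the wrist camera sits before descending.

```bash
python3 -m pendant '[[[0,0,0,0,0,0,1],[0,0,0,0,0,0,1]]]' 
python3 -c "
from plan import *
to(-59.4,.157,.062)
d=arm.get_image('wrist'); R=np.array(d['R']);C=-R.T@d['t'];s=arm.observe();T=Ro.from_rotvec(s['ee_rot']).as_matrix();print('cam in tool',T.T@(C-s['position']))
a=ray_to_z(d,240,208,.056)
for u,v,z in [(325,195,.056),(248,208,.056),(398,207,.056),(332,90,.194)]:
    a=ray_to_z(d,u,v,z)[:2]-AX; print(np.hypot(*a),np.degrees(np.arctan2(a[1],a[0])))
"
```

```text
clock: 4.27
position: [0.7065, -0.0463, 0.2711]
ee_rot: [1.563, 2.724, 0.0]
force: [-0.3, 0.8, -0.8]
width: 0.007
t 4.2667 pos [ 0.7065 -0.0463  0.2711] polar -61.75 0.1638 yaw y 30.32 tilt 0.06 F [-0.26  0.8  -0.85] j [ 0.25  0.61 -0.47  1.28  0.27  1.32  0.32] w 0.007
goal [ 0.7089 -0.0371  0.062 ] shift units [0.172 0.164 5.228] z turn units -0.06
cam in tool [ 0.07580115  0.00041407 -0.13628377]
0.14040898236446886 -57.96177641762722
0.1695387259950913 -84.92582591716183
0.17059032421595557 -32.880394623149584
0.06168375366432206 -56.14403263902639
```

```bash
python3 -m pendant '[[[0.1,0.16,0,0,0,0,1],[0,0,0.5,0,0,0,1],[0,0,0.5,0,0,0,1],[0,0,0.5,0,0,0,1],[0,0,0.5,0,0,0,1],[0,0,0.5,0,0,0,1],[0,0,0.5,0,0,0,1],[0,0,0.5,0,0,0,1],[0,0,0.5,0,0,0,1],[0,0,0,0,0,0,1],[0,0,0,0,0,0,1]]]' 
python3 -c "
from plan import *
to(-59.4,.159,.064)
d=arm.get_image('scene'); crop(d,210,130,470,340,3,'s3.png')
"
```

```text
clock: 5.23
position: [0.7097, -0.0384, 0.1097]
ee_rot: [-1.561, -2.724, 0.001]
force: [0.7, -0.4, 1.4]
width: 0.003
t 5.2333 pos [ 0.7097 -0.0384  0.1097] polar -59.37 0.1585 yaw y 30.39 tilt 0.12 F [ 0.75 -0.36  1.38] j [ 0.23  0.74 -0.43  1.45  0.34  1.03  0.25] w 0.003
goal [ 0.7099 -0.0389  0.064 ] shift units [-0.014  0.     1.141] z turn units -0.05
```

View pics/s3.png

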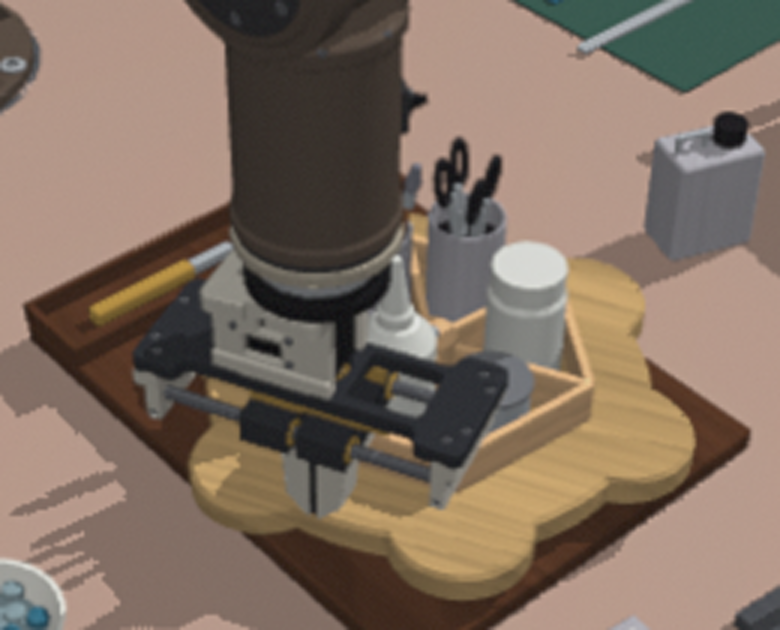

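The scene crop shows the fingers just outside the rim, over the flux bay's notch. The gripper frame is clear of the bottle and the fence. I'll descend the last 45 mm.

```bash
python3 -m pendant '[[[0,0,0.2,0,0,0,1],[0,0,0.2,0,0,0,1],[0,0,0.2,0,0,0,1],[0,0,0.2,0,0,0,1],[0,0,0.2,0,0,0,1],[0,0,0.14,0,0,0,1],[0,0,0,0,0,0,1],[0,0,0,0,0,0,1]]]' 
python3 -c "
from plan import *
to(-59.4,.156,.064)
d=arm.get_image('scene'); crop(d,210,130,470,340,3,'s4.png')
d=arm.get_image('wrist'); cv2.imwrite('pics/w4.png',d['img'][:,:,::-1])
"
```

```text
clock: 5.95
position: [0.71, -0.0387, 0.0642]
ee_rot: [-1.561, -2.725, 0.001]
force: [0.5, 0.6, 0.6]
width: 0.007
t 5.95 pos [ 0.71   -0.0387  0.0642] polar -59.35 0.1589 yaw y 30.38 tilt 0.05 F [0.54 0.58 0.63] j [ 0.23  0.79 -0.42  1.48  0.36  0.95  0.23] w 0.007
goal [ 0.7084 -0.0363  0.064 ] shift units [ 0.073 -0.004  0.004] z turn units -0.05
```

View pics/s4.png

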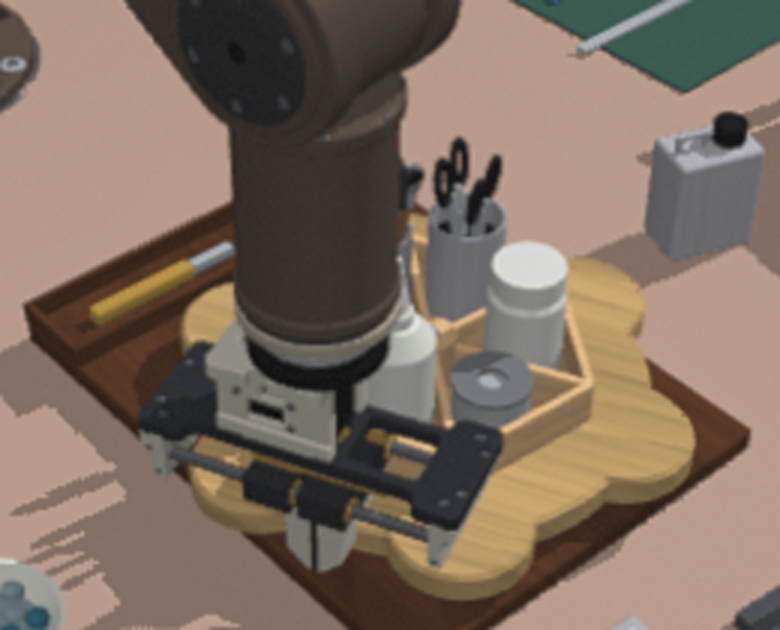

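View pics/w4.png

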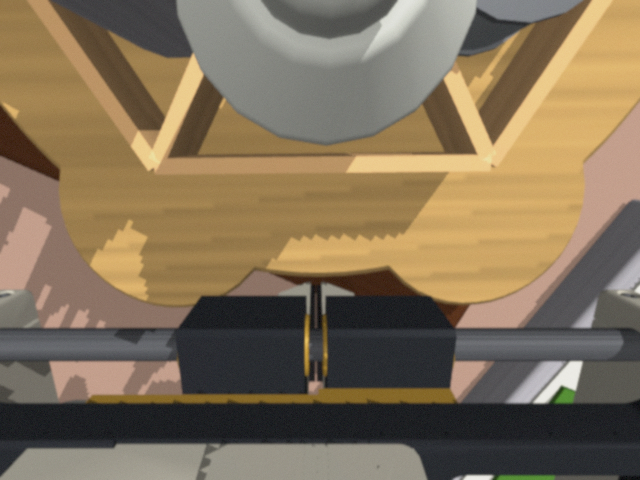

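The wrist view shows the fingertips standing centrally in the notch, clear of the fence and bottle, with no contact force. I'll start pushing along the clockwise arc.

```bash
python3 -m pendant '[[[0.07,0,0,0,0,0,1],[0.003,-0.156,0,0,0,0.5,1],[0.003,-0.156,0,0,0,0.5,1],[0.003,-0.156,0,0,0,0.5,1],[0.003,-0.156,0,0,0,0.5,1],[0.003,-0.156,0,0,0,0.5,1],[0.003,-0.156,0,0,0,0.5,1],[0.003,-0.156,0,0,0,0.5,1],[0.003,-0.156,0,0,0,0.5,1],[0.003,-0.156,0,0,0,0.5,1]]]' 
python3 -c "
from plan import *
to(-85,.156,.064)
d=arm.get_image('wrist'); cv2.imwrite('pics/w5.png',d['img'][:,:,::-1])
"
```

```text
clock: 6.88
position: [0.6573, -0.0553, 0.0657]
ee_rot: [2.026, 2.398, 0.003]
force: [1.3, -0.3, 1.5]
width: 0.005
t 6.8833 pos [ 0.6573 -0.0553  0.0657] polar -79.56 0.1559 yaw y 9.63 tilt 0.16 F [ 1.25 -0.27  1.54] j [ 0.22  0.7  -0.34  1.64  0.29  0.85 -0.07] w 0.005
goal [ 0.6426 -0.0574  0.064 ] shift units [ 0.011 -0.37   0.042] z turn units 1.01
```

View pics/w5.png

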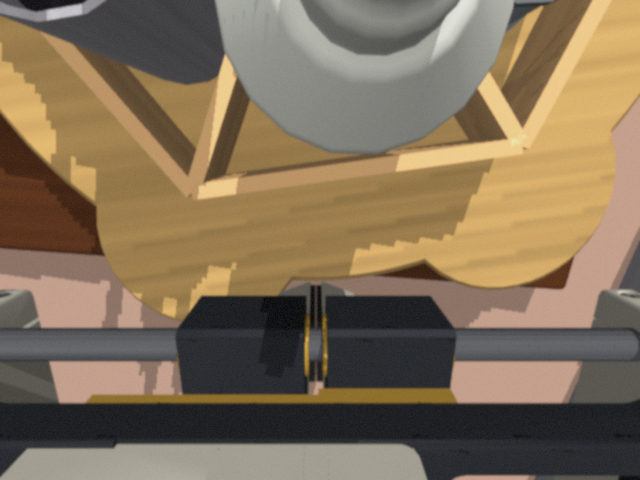

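The wrist view shows the fingers against the left lobe, with the tray turned along and lagging by about 8°. The bottle is standing. I'll continue the arc.

```bash
python3 -m pendant '[[[0.003,-0.156,0.01,0,0,0.5,1],[0.003,-0.156,0,0,0,0.5,1],[0.003,-0.156,0,0,0,0.5,1],[0.003,-0.156,0,0,0,0.5,1],[0.003,-0.156,0,0,0,0.5,1],[0.003,-0.156,0,0,0,0.5,1],[0.003,-0.156,0,0,0,0.5,1],[0.003,-0.156,0,0,0,0.5,1],[0.003,-0.156,0,0,0,0.5,1],[0.003,-0.156,0,0,0,0.5,1],[0.003,-0.156,0,0,0,0.5,1],[0.003,-0.156,0,0,0,0.5,1],[0.003,-0.156,0,0,0,0.5,1],[0.003,-0.156,0,0,0,0.5,1],[0.003,-0.156,0,0,0,0.5,1],[0.003,-0.156,0,0,0,0.5,1],[0.003,-0.156,0,0,0,0.5,1]]]' 
python3 -c "
from plan import *
to(-160,.156,.064)
d=arm.get_image('scene'); crop(d,210,130,470,340,3,'s6.png')
d=arm.get_image('wrist'); cv2.imwrite('pics/w6.png',d['img'][:,:,::-1])
"
```

```text
clock: 8.35
position: [0.5546, -0.0382, 0.0652]
ee_rot: [2.71, 1.587, 0.003]
force: [1.1, -2.9, 1.6]
width: 0.008
t 8.35 pos [ 0.5546 -0.0382  0.0652] polar -118.64 0.1552 yaw y -29.28 tilt 0.13 F [ 1.11 -2.87  1.6 ] j [ 0.09  0.55 -0.17  1.92  0.14  0.68 -0.67] w 0.008
goal [0.4824 0.0446 0.064 ] shift units [ 0.923 -2.588  0.024] z turn units 8.88
```

View pics/s6.png

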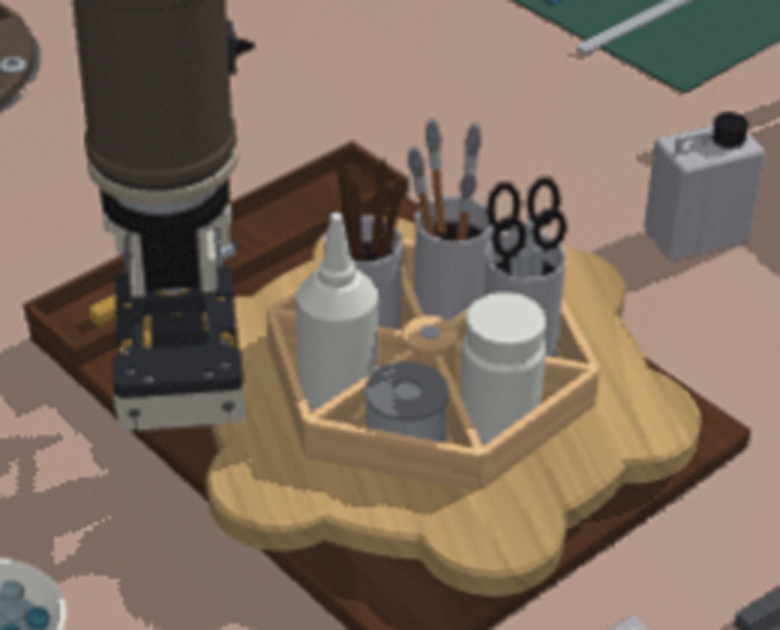

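View pics/w6.png

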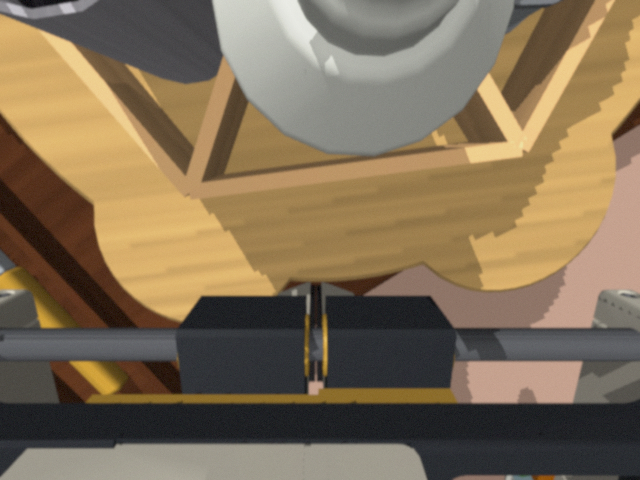

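The tray is turning well and everything is upright. I'll measure its current angle from the fence corners at (190,192) and (522,145) in the wrist view.

```bash
python3 -c "
from plan import *
d=arm.get_image('wrist')
L=[ray_to_z(d,u,v,.086)[:2]-AX for u,v in [(190,190),(522,143)]]
for a in L: print(np.hypot(*a),np.degrees(np.arctan2(a[1],a[0])))
m=L[0]+L[1];print('bay',np.degrees(np.arctan2(m[1],m[0])),'len',np.linalg.norm(L[0]-L[1]))
to(-160,.156,.064)
"
```

```text
0.1023367752373506 -142.14516520131212
0.10238471165895566 -80.19298008095937
bay -111.16101907952346 len 0.10536613770121692
t 8.5 pos [ 0.5539 -0.0376  0.0648] polar -118.97 0.155 yaw y -29.08 tilt 0.03 F [-0.07  0.27  0.26] j [ 0.09  0.55 -0.17  1.92  0.14  0.68 -0.67] w 0.005
goal [0.4824 0.0446 0.064 ] shift units [ 0.928 -2.562  0.019] z turn units 8.93
```

```bash
python3 -m pendant '[[[0.003,-0.156,0.01,0,0,0.5,1],[0.003,-0.156,0,0,0,0.5,1],[0.003,-0.156,0,0,0,0.5,1],[0.003,-0.156,0,0,0,0.5,1],[0.003,-0.156,0,0,0,0.5,1],[0.003,-0.156,0,0,0,0.5,1],[0.003,-0.156,0,0,0,0.5,1],[0.003,-0.156,0,0,0,0.5,1],[0.003,-0.156,0,0,0,0.5,1],[0.003,-0.156,0,0,0,0.5,1],[0.003,-0.156,0,0,0,0.5,1],[0.003,-0.156,0,0,0,0.5,1],[0.003,-0.156,0,0,0,0.5,1],[0.003,-0.156,0,0,0,0.5,1],[0.003,-0.156,0,0,0,0.5,1],[0.003,-0.156,0,0,0,0.5,1],[0.002,-0.1,0,0,0,0.32,1],[0.001,-0.08,0,0,0,0.26,1],[0.001,-0.08,0,0,0,0.26,1],[0,0,0,0,0,0,1]]]' 
python3 -c "
from plan import *
to(-182,.156,.064)
d=arm.get_image('wrist'); cv2.imwrite('pics/w7.png',d['img'][:,:,::-1])
"
```

```text
clock: 10.17
position: [0.4834, 0.0445, 0.0639]
ee_rot: [-3.092, -0.553, 0.001]
force: [-1.2, -0.7, 0.3]
width: 0.008
t 10.1667 pos [0.4834 0.0445 0.0639] polar -159.82 0.1551 yaw y -69.73 tilt 0.03 F [-1.22 -0.7   0.35] j [-0.22  0.46  0.02  2.1  -0.02  0.58 -1.4 ] w 0.008
goal [0.4731 0.1034 0.064 ] shift units [ 0.269 -1.472 -0.003] z turn units 4.86
```

View pics/w7.png

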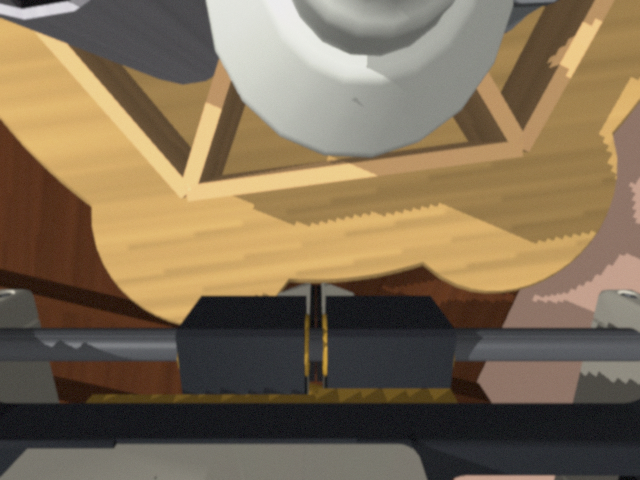

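```bash
python3 -m pendant '[[[0.003,-0.156,0,0,0,0.5,1],[0.003,-0.156,0,0,0,0.5,1],[0.003,-0.156,0,0,0,0.5,1],[0.003,-0.156,0,0,0,0.5,1],[0.003,-0.156,0,0,0,0.5,1],[0.003,-0.156,0,0,0,0.5,1],[0.001,-0.078,0,0,0,0.25,1],[0.001,-0.078,0,0,0,0.25,1],[0.001,-0.078,0,0,0,0.25,1],[0.001,-0.078,0,0,0,0.25,1],[0.001,-0.078,0,0,0,0.25,1],[0.001,-0.078,0,0,0,0.25,1],[0,0,0,0,0,0,1],[0,0,0,0,0,0,1]]]' 
python3 -c "
from plan import *
to(-182.8,.156,.064)
d=arm.get_image('wrist'); cv2.imwrite('pics/w8.png',d['img'][:,:,::-1])
d=arm.get_image('top'); crop(d,215,135,375,315,3.3,'t8.png')
"
```

```text
clock: 11.38
position: [0.4741, 0.0995, 0.0639]
ee_rot: [-3.141, 0.009, -0.0]
force: [-1.6, 0.4, 0.8]
width: 0.007
t 11.3833 pos [0.4741 0.0995 0.0639] polar 179.44 0.155 yaw y -90.31 tilt 0.02 F [-1.56  0.41  0.81] j [-0.41  0.46  0.12  2.11 -0.1   0.57 -1.79] w 0.007
goal [0.4732 0.1056 0.064 ] shift units [-0.023 -0.153 -0.002] z turn units 0.54
```

View pics/w8.png

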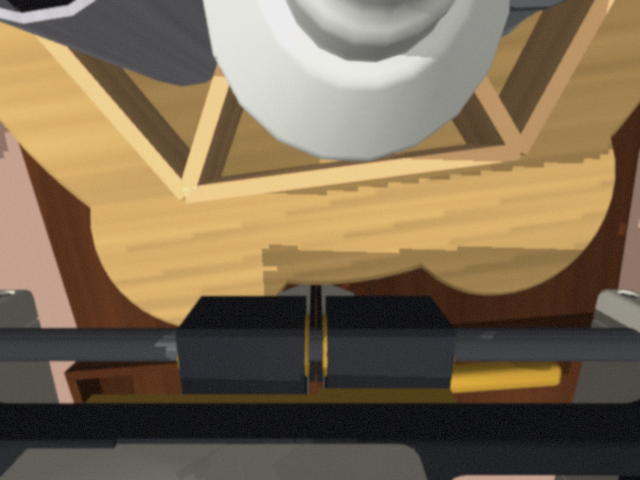

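View pics/t8.png

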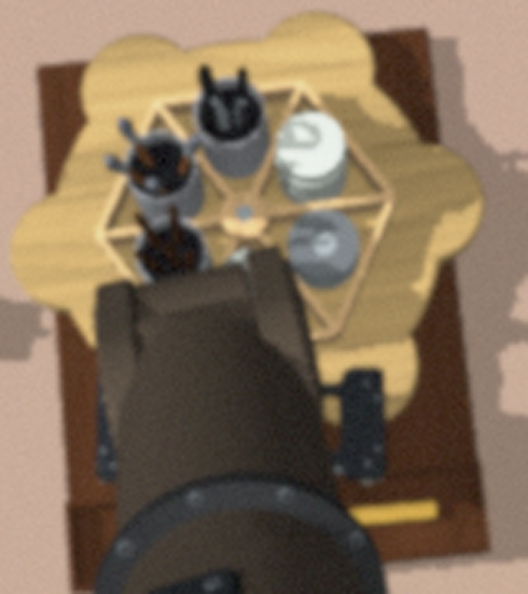

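In the wrist view the bay's fence corners are at about (187,193) and (520,152). The top view shows corners at (158,103), (302,84), (390,193), (333,335) and (103,235). I'll compute the angle from both.

```bash
python3 -c "
from plan import *
d=arm.get_image('wrist')
L=[ray_to_z(d,u,v,.086)[:2]-AX for u,v in [(186,193),(520,150)]]
for a in L: print(np.hypot(*a),np.degrees(np.arctan2(a[1],a[0])))
m=L[0]+L[1];print('bay',np.degrees(np.arctan2(m[1],m[0])))
d=arm.get_image('top')
for u,v in [(158,103),(302,84),(390,193),(333,335),(103,235)]:
    a=ray_to_z(d,215+u/3.3,135+v/3.3,.086)[:2]-AX; t=np.degrees(np.arctan2(a[1],a[0])); print(np.hypot(*a).round(4),t.round(2),((t-5+30)%60-30+5).round(2))
"
```

```text
0.1037543168307832 155.78023685719734
0.10276670789630223 -142.7884267398384
bay -173.66688246300015
0.1058 37.2 -22.8
0.1047 -22.24 -22.24
0.1025 -81.48 -21.48
0.1052 -145.44 34.56
0.1032 96.94 -23.06
```

The bay is at about -173 to -173.7°, against the target of -175°. I'll nudge it about 1.5° further slowly and then back the fingers off to the middle of the notch.

```bash
python3 -m pendant '[[[0,-0.035,0,0,0,0.11,1],[0,-0.035,0,0,0,0.11,1],[0,-0.035,0,0,0,0.11,1],[0,0,0,0,0,0,1],[0,0,0,0,0,0,1],[0,0.1,0,0,0,-0.32,1],[0,0.15,0,0,0,-0.48,1],[0,0.15,0,0,0,-0.48,1],[0,0.1,0,0,0,-0.32,1],[-0.1,0,0,0,0,0,1],[0,0,0,0,0,0,1],[0,0,0,0,0,0,1],[0,0,0,0,0,0,1]]]' 
python3 -c "
from plan import *
to(-175,.16,.064)
d=arm.get_image('wrist'); cv2.imwrite('pics/w9.png',d['img'][:,:,::-1])
"
```

```text
clock: 12.67
position: [0.4705, 0.0834, 0.064]
ee_rot: [-3.138, -0.15, -0.001]
force: [0.7, 0.6, -0.3]
width: 0.004
t 12.6667 pos [0.4705 0.0834 0.064 ] polar -174.74 0.1592 yaw y -84.54 tilt 0.03 F [ 0.7   0.57 -0.33] j [-0.36  0.45  0.09  2.13 -0.08  0.56 -1.68] w 0.004
goal [0.4696 0.0841 0.064 ] shift units [-0.02  -0.018 -0.   ] z turn units 0.1
```

View pics/w9.png

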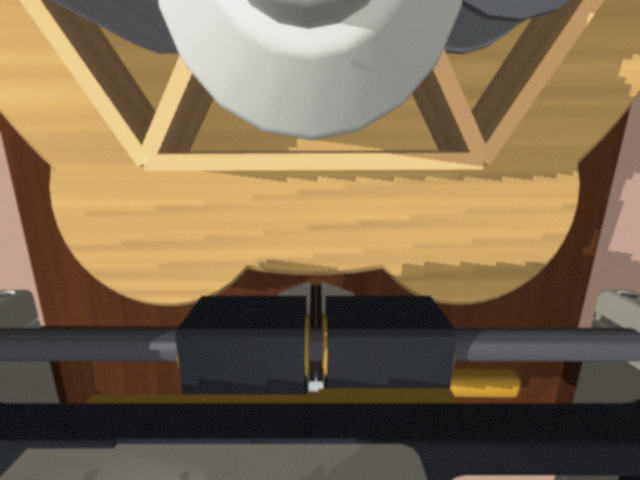

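The wrist view shows the fence flat square to the tool, which sits at -174.7°. The flux bottle is centred at about column 310, and the fingers are clear in the middle of the notch. I'll lift straight up and check.

```bash
python3 -m pendant '[[[0,0,-0.25,0,0,0,1],[0,0,-0.5,0,0,0,1],[0,0,-0.5,0,0,0,1],[0,0,-0.5,0,0,0,1],[0,0,-0.5,0,0,0,1],[0,0,-0.5,0,0,0,1],[0,0,-0.5,0,0,0,1],[0,0,-0.5,0,0,0,1],[0,0,-0.5,0,0,0,1],[0,0,-0.5,0,0,0,1],[0,0,-0.5,0,0,0,1],[-0.5,0,-0.5,0,0,0,1],[-0.5,0,0,0,0,0,1],[-0.5,0,0,0,0,0,1],[-0.5,0,0,0,0,0,1],[-0.3,0,0,0,0,0,1],[0,0,0,0,0,0,1],[0,0,0,0,0,0,1]]]' 
python3 -c "
from plan import *
to(-175,.16,.064)
for n in ('wrist','scene'):
    d=arm.get_image(n); cv2.imwrite('pics/%s10.png'%n,d['img'][:,:,::-1])
"
```

```text
clock: 14.22
position: [0.3789, 0.0742, 0.2946]
ee_rot: [-3.138, -0.15, -0.002]
force: [0.6, 0.4, -0.4]
width: 0.004
t 14.2167 pos [0.3789 0.0742 0.2946] polar -174.57 0.2512 yaw y -84.52 tilt 0.09 F [ 0.6   0.42 -0.39] j [-0.43 -0.01  0.1   2.03  0.    1.12 -1.81] w 0.004
goal [0.4696 0.0841 0.064 ] shift units [ 2.273 -0.025  5.767] z turn units 0.11
```

View pics/wrist10.png

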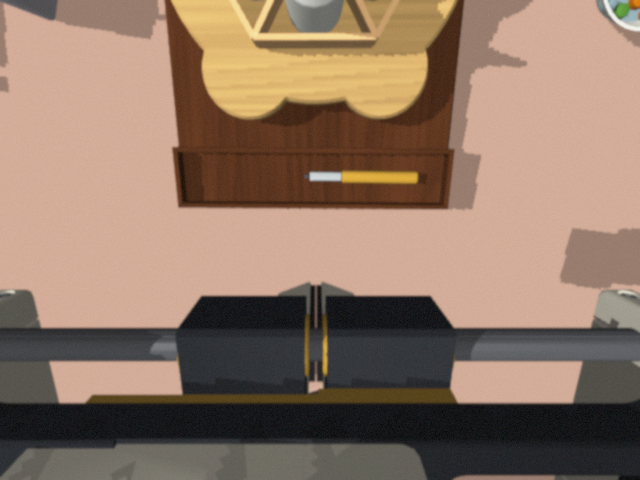

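View pics/scene10.png

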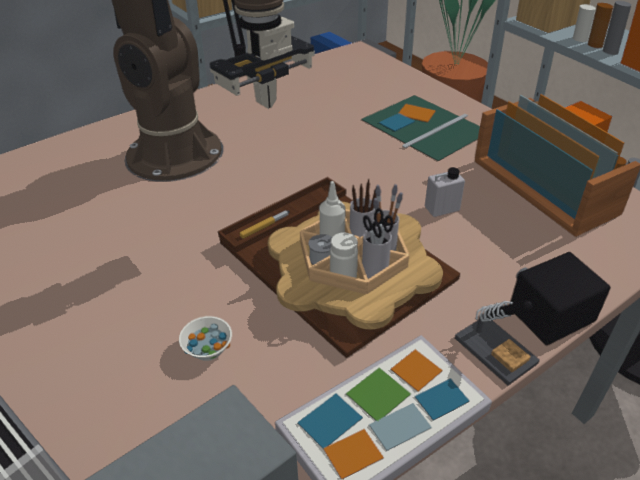

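Everything is upright, and the wrist view shows bottle, notch and trough middle all at about column 315. One numeric check on the nozzle tip, about (332,183) in the scene view, and then I'll sign off.

```bash
python3 -c "
from plan import *
d=arm.get_image('scene'); n=ray_to_z(d,332,182,.194)[:2]-AX
f=np.radians(-175);e=np.array([np.cos(f),np.sin(f)]);print('front',n@e,'side',n@np.array([-e[1],e[0]]))
d=arm.get_image('wrist');L=[ray_to_z(d,u,v,.086)[:2]-AX for u,v in [(255,39),(375,39)]];m=L[0]+L[1];print('bay',np.degrees(np.arctan2(m[1],m[0])))
a,b=[ray_to_z(d,u,v,.038)[:2] for u,v in [(180,207),(448,207)]];w=(a+b)/2-AX;print('trough dir',np.degrees(np.arctan2(w[1],w[0])),np.linalg.norm(a-b))
print(arm.sign_off())
"
```

```text
front 0.05597417148557041 side -0.0004066335950627025
bay -175.14729759876423
trough dir -175.0485327482475 0.29762492674099067
the job is handed in; nothing more can be done
None
```

The flux bottle now stands at the front, behind the middle of the pencil trough. I have signed the job off; the sign-off gives no verdict.

I let the closed fingertips down into the notch of the flux bay and pushed the neighbouring lobe about 116° clockwise in one arc. Then I backed the fingers off within the notch and lifted clear.

**Position:** The last check put the nozzle about 56 mm in front of the axis and 0.4 mm to the side of the line to the trough. The bay points at -175.1° and the trough middle lies at -175.0°. The measurements agreed to within calibration accuracy; before the final small nudge, the wrist view put the bay at -173.7° and the top view at about -173°.

**The rest of the carousel and bench:** The last pictures show all six items upright and the cutter, oil tin and nugget bowl apparently where they were; I did not measure those three again. The arm is clear of everything, and the job took about 14 s of the 72 s. I did not measure the tray's speed, but it pointed the same way before and after the lift.

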